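# Release the lid of the culture-box chamber

### The arm

A 6-joint arm with a two-finger parallel gripper is mounted at the origin on the work surface. World frame = base frame: x ahead of the robot, y to its left, z up, the work surface at z = 0. Lengths are in m, angles in rad, forces in N, time in s.
With the tool pointing down it reaches from about 0.2 to 0.875 m from the base axis. Payload 3.4 kg.
Tool frame: the origin (TCP) lies between the finger pads; the fingertips stand 25 mm ahead of it and the grasp point (between the pads) lies 6 mm ahead of it (r.nose_length is the z of the fingertips in the tool frame, in m); z points along the fingers, y is the line along which they close (so a half turn about z gives the same grasp; the last joint's range is limited). The gripper opens to 94 mm and grips with 3 to 60 N. Pads are 16 mm wide; open, the fingers measure 119 mm over their backs; the gripper's body (75 mm by 177 mm) begins 78 mm behind the grasp point.
Start: joints at [-1.457, 0.276, 1.505, -0, 1.361, -0.121], TCP at [0.134, -0.559, 0.23] pointing down, gripper open.
Joint ranges: [-2.89, 2.89], [-0.75, 2.08], [0.22, 2.7], [-1.18, 4.32], [0.11, 2.71], [-2.7, 2.7]. Speed limits (rad/s): [2.57, 2.57, 3.14, 3.14, 3.14, 3.14].

### API

Orientations are given as a unit quaternion [w, x, y, z].
In Python, from plant import r, gripper_to, inverse_kinematics, vision, models, telemetry gives the robot as it stands. Calls block until the motion is done:
- r.move_to(position, orientation): joint-space move of the TCP to a pose.
- r.move_l(position, rot=None, vel=0.15, guard=None): straight line of the TCP; rot=None keeps the orientation; vel is the mean speed in m/s. With guard (N) it stops when the force on the tool has changed by that much, and returns True; else False.
- r.movej(angles): joint-space move.
- gripper_to(opening, f_grip=None): finger opening in m; f_grip is the grip in N (None keeps the last); returns when the fingers have stopped.
- r.hold(seconds).
- inverse_kinematics(position, orientation): joint angles nearest the present ones, or None.
- vision.snapshot(name): name is "scene" or "top" or "wrist"; returns the picture (420x560x3 uint8, red, green, blue); there is no depth.
- vision.get_calibration(name): a dict with "fx", "fy", "cx", "cy" (pixels), "position" and "orientation" of the camera in the world. Camera axes: x right, y down, z forward; pixel columns grow to the right and rows downward; lengths in m; the calibration is good to about 2 mm. A picture is of the moment at which its call begins: read the wrist's pose just before it. get_calibration takes no time and is no camera call; for the wrist camera it gives the pose at the moment of the call.
A pose or a line that the arm cannot do raises r.PlanningError and nothing moves.
- r.sign_off(): hands the job in; it is judged then, once.
Trained networks look in the newest picture that a camera, given by its name, has taken for a name from the list of things; names that differ only in an ending like _2 or _b are one class to them, and where a whole thing is asked for, a point or a joint stands for the part that bears it (a point fixed in the world has none). Each returns a list of dicts, best first, with "score" (0 to 1); they miss things now and then, are a little off and sometimes report something else, mostly with a low value. They report only what shows in the picture. A call takes as long as a camera call. They do not tell look-alikes from the thing itself.
- models.boxes_of(thing, camera): "at" ([x, y, z] in m, in world coordinates, good to about 4 mm: the middle of the surface that is visible of it).
- models.regions_of(thing, camera): "pixels" (420x560 bool, what is visible of it).
- models.mark_of(thing, camera): "at" ([x, y, z] in m, in world coordinates, good to about 4 mm: a listed point, or the origin of a listed thing).
Readings, each from a call of its own:
- telemetry.current_t(): time.
- telemetry.current_joints(): joint angles.
- telemetry.current_dq(): joint speeds.
- telemetry.current_joint_efforts(): joint torques, N m.
- telemetry.current_ee_pos(): TCP position.
- telemetry.current_tool_rot(): TCP orientation.
- telemetry.current_wrist_force(): force on the tool from outside, world axes, zero at the start.
- telemetry.current_torque(): the same for the moment, N m.
- telemetry.current_opening(): finger opening in m.
- telemetry.current_finger_force(): force on a finger pad.
Only numpy, scipy, OpenCV 4.12 (cv2) and the standard library are available. Lean on these libraries where they do the work, as an engineer would, in place of code of your own. Each camera call takes 0.05 s, during which the arm holds its last target. There are 200 camera calls.

### The job

On the microscopy bench stand two clamshell sample chambers, one with a rectangular lid over a culture box and one with a round lid over a dish. Press the release button of the chamber with the rectangular lid so that its lid springs fully open, then draw back and leave it standing open. Keep the round-lidded chamber shut.

Things in the scene. Friction and masses are not known exactly. Their poses are not given: they have to be found in the camera images.
- box_chamber: The chamber to open, fixed: white tray 124 (x) x 120 (y) x 40 mm high with a clear culture box under a rectangular black-framed clear lid; on its front (own -x) a black ledge, 58 x 100 mm, 34 mm high, with the release button. Origin on the underside, 10 mm before the tray's centre; x points from button to hinge, z up. In all x -110 to 73 mm, y +-60 mm, closed lid's top at z = 50 mm.
- box_button_top (a point): Centre of the top of its release button: plain aluminium disc, 32 mm across, 18 mm proud of the ledge's middle, top at z = 52 mm, 85 mm before (own -x) the origin, 41 mm before the lid's edge. Pressed straight down it starts to move at 1.4 N and bottoms at 4 N and 6 mm; beyond 5 mm it frees the lid. It springs back. A small screw head 36 mm to its left does nothing.
- box_lid (a joint): Angle of the rectangular lid (rad): 0 shut and latched, 1.75 open at its stop. The lid (112 x 116 x 10 mm, about 0.14 kg) is hinged along the far (own +x) edge, 68 mm behind the origin, 40 mm up. Unlatched, a spring swings it up and over to the stop in about a second if nothing is in its way, and holds it there; latched, it cannot be lifted.
- dish_lid (a joint): Angle of the round lid (108 mm across) of the other chamber (rad): 0 shut, 1.75 fully open. That chamber, a round white well with a dish in it, has the same kind of ledge and release button and the same height. It is to stay shut.
There are look-alikes about, which are no part of the job. What is shaped like the box_chamber but pink or yellow is not meant.

How it is judged:
By the outcome, as a careful person would: the job done as asked, in the order asked, and still so for the second after the job is handed in, with the robot touching nothing.
It also fails if it takes over 29 s, if anything falls off the work surface, if the arm or the gripper's body presses on something with over 40 N, if the wrist force passes 120 N, or if a joint passes its speed limit or range.

## Working session

There is one attempt and no reset: what is moved stays moved. The work goes in short steps, each a Python script; the robot and the scene stay as the last script left them, time stands still between calls to the robot, and variables do not carry over. Pictures are saved under pics/ and viewed, at most 10 in all, crops included, and the job is handed in when it is done.

```bash
mkdir -p pics
python3 - <<'E'
from plant import *
import cv2
for c in ("scene","top"):
    cv2.imwrite(f"pics/{c}0.png",vision.snapshot(c)[:,:,::-1])
    for n in ("box_chamber","box_button_top"):
        for d in models.mark_of(n,c): print(c,n,d)
    for d in models.boxes_of("box_lid",c): print(c,"lid",d)
    print(vision.get_calibration(c))
print(telemetry.current_t(),telemetry.current_tool_rot())
E
```

```text
scene box_chamber {'at': [0.3592, -0.0449, 0.0025], 'score': 0.68}
scene box_chamber {'at': [0.3062, 0.2059, -0.0016], 'score': 0.57}
scene box_chamber {'at': [0.5829, 0.241, 0.0018], 'score': 0.55}
scene box_button_top {'at': [0.5003, 0.2338, 0.0517], 'score': 0.82}
scene box_button_top {'at': [0.2759, -0.041, 0.0534], 'score': 0.56}
scene box_button_top {'at': [0.2212, 0.2155, 0.05], 'score': 0.5}
scene lid {'at': [0.3158, 0.2033, 0.0451], 'score': 0.81}
scene lid {'at': [0.3805, -0.0382, 0.0416], 'score': 0.71}
scene lid {'at': [0.5983, 0.2453, 0.0459], 'score': 0.64}
{'fx': 504.13439397985536, 'fy': 504.13439397985536, 'cx': 282.8742072701471, 'cy': 209.18452970930053, 'position': array([1.07396264, 0.2461519 , 0.81357862]), 'orientation': array([-0.18462626,  0.50091047,  0.79513465, -0.28768512])}
top box_chamber {'at': [0.5848, 0.2469, -0.0028], 'score': 0.94}
top box_chamber {'at': [0.3037, 0.2022, 0.0032], 'score': 0.86}
top box_chamber {'at': [0.3604, -0.0409, -0.0004], 'score': 0.56}
top box_button_top {'at': [0.4979, 0.2326, 0.0486], 'score': 0.78}
top box_button_top {'at': [0.276, -0.0458, 0.0483], 'score': 0.78}
top box_button_top {'at': [0.2157, 0.2171, 0.0486], 'score': 0.5}
top lid {'at': [0.5894, 0.2422, 0.0472], 'score': 0.97}
top lid {'at': [0.3143, 0.2022, 0.0429], 'score': 0.73}
top lid {'at': [0.3731, -0.0429, 0.0452], 'score': 0.64}
{'fx': 432.3813029483298, 'fy': 432.3813029483298, 'cx': 289.3312438762952, 'cy': 215.44369620993243, 'position': array([ 0.42067076, -0.03652568,  0.9104571 ]), 'orientation': array([-0.03919703,  0.71207627, -0.7008897 ,  0.01283006])}
0.4 [-9.27489513e-05  9.93116311e-01  1.17132339e-01  8.65185770e-07]
```

View pics/scene0.png

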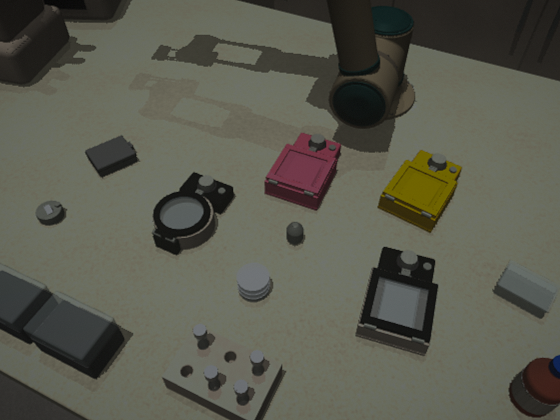

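View pics/top0.png

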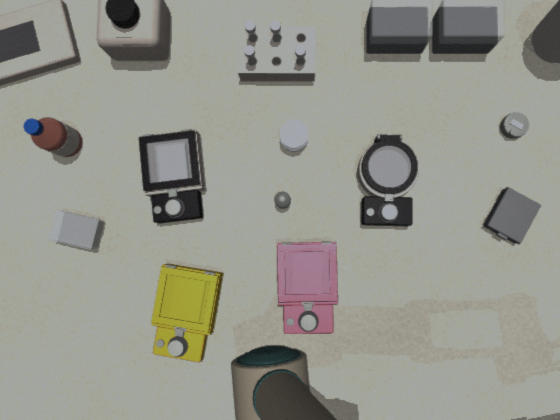

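The scene shows the black-framed rectangular chamber on the white tray: top view (171,165), button (174,207). The round one is at (389,165), and the yellow and pink ones are look-alikes. So the target button is at about (0.499, 0.233), with yaw about 0.13. I'll hover above it and look closer.

Run:
```python
from plant import *
import numpy as np, cv2
yaw=0.13
q=[0,np.cos(yaw/2),np.sin(yaw/2),0]
gripper_to(0.0)
r.move_to([0.47,0.229,0.22],q)
cv2.imwrite("pics/w1.png",vision.snapshot("wrist")[:,:,::-1])
for n in ("box_chamber","box_button_top"):
    for d in models.mark_of(n,"wrist"): print(n,d)
print(telemetry.current_t(),telemetry.current_ee_pos(),telemetry.current_joints(),r.nose_length,telemetry.current_opening())
```

```text
box_chamber {'at': [0.5833, 0.2401, 0.0], 'score': 0.95}
box_chamber {'at': [0.3051, 0.2043, -0.0058], 'score': 0.62}
box_button_top {'at': [0.4936, 0.2304, 0.0529], 'score': 0.93}
box_button_top {'at': [0.2736, -0.0399, 0.0539], 'score': 0.82}
4.975 [0.47029314 0.22851921 0.21997888] [ 3.19260987e-01  2.03867107e-01  1.63081339e+00 -1.04770015e-04
  1.30692426e+00  1.76101938e+00] 0.025 0.0002556273275784828
```

View pics/w1.png

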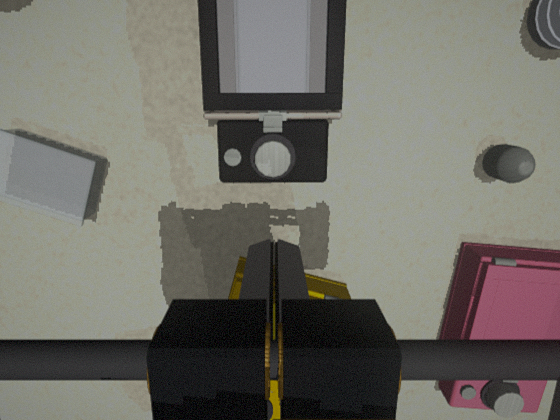

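The wrist view shows the chamber squarely aligned with the tool, the button disc at (273,158) and the small screw at (232,157). I'll press now.

Run:
```python
from plant import *
import cv2
p=[0.496,0.232]
r.move_l(p+[0.095],vel=0.12)
hit=r.move_l(p+[0.066],vel=0.025,guard=8)
print(hit,telemetry.current_ee_pos(),telemetry.current_wrist_force())
r.move_l(p+[0.11],vel=0.1)
r.move_l([0.40,0.219,0.20],vel=0.15)
r.hold(0.8)
cv2.imwrite("pics/s2.png",vision.snapshot("scene")[:,:,::-1])
print(telemetry.current_t())
```

```text
True [0.49589334 0.23196197 0.07125578] [-1.46929265 -0.0598022   5.07391802]
9.5167
```

View pics/s2.png

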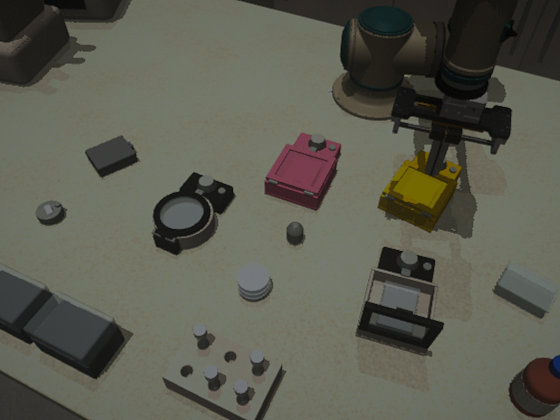

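The lid stands up at about (400,325), and the round chamber at (183,215) is still shut. I'll check the lid's angle by projecting its outline at 1.75 rad.

Run:
```python
from plant import *
import cv2, numpy as np
from scipy.spatial.transform import Rotation as R
im=vision.snapshot("scene")[:,:,::-1].copy(); c=vision.get_calibration("scene")
w,x,y,z=c["orientation"]; Rc=R.from_quat([x,y,z,w]).as_matrix()
yaw=0.13; o=np.array([0.583,0.243,0]); Rz=R.from_euler('z',yaw).as_matrix()
big=cv2.resize(im[230:380,330:480],(600,600),interpolation=cv2.INTER_CUBIC)
for th,col in((1.75,(0,255,0)),(1.4,(0,0,255))):
    for s in (0,.01):
        P=[]
        for l,yy in((0,-.058),(.112,-.058),(.112,.058),(0,.058)):
            X=o+Rz@np.array([.068-l*np.cos(th)+s*np.sin(th),yy,.04+l*np.sin(th)+s*np.cos(th)])
            q=Rc.T@(X-c["position"]); P.append(((c["fx"]*q[0]/q[2]+c["cx"]-330)*4,(c["fy"]*q[1]/q[2]+c["cy"]-230)*4))
        cv2.polylines(big,[np.int32(P)],True,col,1)
cv2.imwrite("pics/s3.png",big)
```

```text
(no output)
```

View pics/s3.png

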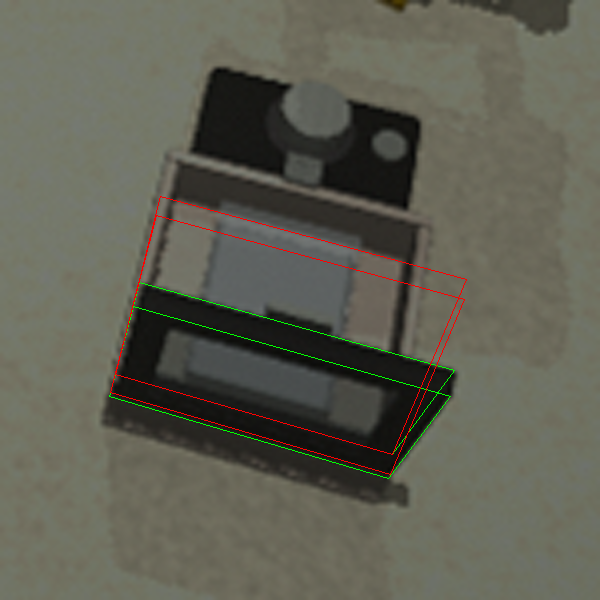

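The lid matches the 1.75 rad (green) outline, so it is fully open. The gripper is clear of everything.

```bash
python3 -c "
from plant import *
print(telemetry.current_wrist_force(),telemetry.current_t()); print(r.sign_off())"
```

```text
[ 0.38306808  0.03678916 -1.04161494] 9.5667
the job is handed in; nothing more can be done
None
```

The rectangular-lid chamber is open to its stop, the round-lidded one is still shut, the arm is drawn back clear, and the job was handed in at about 9.6 s.

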